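# Clear the studio bench into its trays

### The arm

A 6-joint arm with a two-finger parallel gripper is mounted at the origin on the work surface. World frame = base frame: x ahead of the robot, y to its left, z up, the work surface at z = 0. Lengths are in m, angles in rad, forces in N, time in s.
With the tool pointing down it reaches from about 0.3 to 0.875 m from the base axis. Payload 6.4 kg.
Tool frame: the origin (TCP) lies between the finger pads; the fingertips stand 25 mm ahead of it and the grasp point (between the pads) lies 6 mm ahead of it; z points along the fingers, y is the line along which they close (so a half turn about z gives the same grasp; the last joint's range is limited). The gripper opens to 85 mm and grips with 20 to 120 N. Pads are 22 mm wide; open, the fingers measure 114 mm over their backs; the gripper's body (76 mm by 85 mm) begins 54 mm behind the grasp point. The pads swing forward as they close: fully open they stand 13 mm farther back than shut.
Start: joints at [0.92, 0.181, 1.607, -0, 1.354, -0.206], TCP at [0.247, 0.519, 0.256] pointing down, gripper open.
Joint ranges: [-2.99, 2.99], [-0.89, 2.07], [0.3, 2.58], [-1.14, 4.28], [0, 2.63], [-3.12, 3.12]. Speed limits (rad/s): [2.57, 2.57, 3.01, 3.14, 3.14, 3.14].

### API

Orientations are given as a unit quaternion [w, x, y, z].
In Python, from bench import ctrl gives the robot as it stands.
- The arm moves only by the tool servo_tool, never from a script. Its argument "series" is text: rows parted by semicolons, each of 7 numbers parted by spaces: the gripper command: -1 is fully open, 1 is shut, values between are in proportion, then the shift along the tool's x, y, z in m, then the turn, a rotation vector about the tool's x, y, z in degrees. A call has 1 to 12 rows; each row is the pose to reach, as a shift and turn from the pose commanded when the call began, along the tool's axes at that moment; what a row does not reach only later rows make up. A row lasts 1/12 s, in which the tool goes at most 41.7 mm and 7.16 degrees, less where a joint would pass 70% of its speed; a pose out of reach is approached as far as the arm can. A call with a gripper value outside its range is refused whole. The fingers move at their own pace and stop on an object; the grip force is fixed at half the most. Time passes only in rows, so rows that repeat a pose let the fingers close. It gives the time, the measured TCP pose, the force, the opening and the grip force at its end, in the units of the state.
- ctrl.get_obs(): the state, without advancing time (a new reading comes with each control period).
- ctrl.camera(name): name is "scene" or "top" or "wrist"; returns a dict with "img" (420x560x3 uint8, red, green, blue), "z_map" (420x560 float32, m along the optical axis (not along the pixel's ray), 0 where there is no reading), "fovy" (degrees; the focal length in pixels is half the picture's height over the tangent of half this angle, whatever the lens; pixels are square), "cx", "cy" (the principal point, pixels), "extrinsics" (4x4, takes a point from camera to world coordinates); the wrist camera has in their place "T_tool_cam" (4x4, takes a point from camera to tool coordinates, whose origin is the TCP and whose axes are the flange's). Camera axes: x right, y down, z forward; pixel columns grow to the right and rows downward; lengths in m; the calibration is good to about 2 mm. A picture is of the moment at which its call begins: read the wrist's pose just before it.
- ctrl.hand_in(): hands the job in; it is judged then, once.
The state is a dict: "time_s": time; "q": joint angles; "dq": joint speeds; "joint_efforts": joint torques, N m; "eef_pos": TCP position; "eef_rot": TCP orientation; "wrist_force": force on the tool from outside, world axes, zero at the start; "torque": the same for the moment, N m; "opening": opening from 0.0 (shut) to 1.0 (fully open); "grasp_force": force on a finger pad.
Only numpy, scipy, OpenCV 4.12 (cv2) and the standard library are available. Lean on these libraries where they do the work, as an engineer would, in place of code of your own. Each camera call takes 0.05 s, during which the arm holds its last target. There are 200 camera calls.

### The job

Tidy the painting bench: stand the blue paint pot upright in the blue tray and the red paint pot upright in the red tray, and lay the ink roller and the scraper flat on the floor of the wooden tray, neither on top of the other nor on the rim. Set things down rather than dropping or throwing them, and leave the white bottle, the scissors and the roll of tape where they are.

Things in the scene. Friction and masses are not known exactly. Their poses are not given: they have to be found in the camera images.
- pot_blue: Blue paint pot with a blue lid and a white paper label: upright straight-sided round jar, 50 mm diameter, 75 mm tall with its lid (lid 52 mm diameter, top 17 mm), about 0.16 kg. Origin: centre of its underside; z up. Grasped round its body, about 42 mm up
- pot_red: Red paint pot with a red lid and a white paper label: upright straight-sided round jar, 50 mm diameter, 75 mm tall with its lid (lid 52 mm diameter, top 17 mm), about 0.16 kg. Origin: centre of its underside; z up. Grasped round its body, about 42 mm up
- brayer: Ink roller (brayer): a straight handle 80 mm long, 22 mm wide and 24 mm high lying flat, and at its front a hard black rubber roller, 24 mm diameter, 48 mm long, crosswise in a 56 mm wide steel fork. Yellow handle, about 0.12 kg. Origin: on the underside, below mid-handle; x along the handle to the roller (tool reaches from x = -40 to +78 mm); z up. Grip across the handle, closing along y
- scraper: Scraper (filling knife): a straight handle 80 mm long, 22 mm wide and 24 mm high lying flat, and at its front a steel blade 50 mm wide and 3 mm thick, sloping down to the bench. Black handle, about 0.10 kg. Origin: on the underside, below mid-handle; x along the handle to the blade (tool reaches from x = -40 to +77 mm); z up. Grip across the handle, closing along y
- tray_blue: Blue painted open tray, fixed to the bench, 160 mm (its x) by 180 mm (its y) outside, 25 mm high, walls and floor 6 mm thick (inside 148 by 168 mm, floor top 6 mm above the bench). Origin: centre of its underside; z up
- tray_red: Red painted open tray, fixed to the bench, 160 mm (its x) by 180 mm (its y) outside, 25 mm high, walls and floor 6 mm thick (inside 148 by 168 mm, floor top 6 mm above the bench). Origin: centre of its underside; z up
- tray_wood: Bare wooden open tray, fixed to the bench, 160 mm (its x) by 180 mm (its y) outside, 25 mm high, walls and floor 6 mm thick (inside 148 by 168 mm, floor top 6 mm above the bench). Origin: centre of its underside; z up
- bottle: Bystander: tall white bottle, 64 mm diameter, 170 mm high, standing beside the work on the robot's right. Origin: centre of its underside
- scissors: Bystander: scissors with black handles, about 165 mm long, 82 mm wide and 10 mm high, lying on the robot's left. Origin: under the pivot; x towards the blade tips
- tape: Bystander: roll of blue tape lying flat on the robot's right, 96 mm outside diameter, 76 mm hole, 24 mm high. Origin: centre of its underside
Things that resemble listed ones, but are neither listed nor needed, are in the scene too. What is meant by the pot_blue is not grey, and is the smaller of those in its own colour. Leave any orange look-alike of the scraper alone.

How it is judged:
At the end, for the whole second after the job is handed in: Blue pot in blue tray, red pot in red tray, roller and scraper in wooden tray: each origin within 60 mm (x) and 70 mm (y) of its tray's centre and under 12 mm above its underside (on its floor), tilted under 0.1 rad, at rest (20 mm/s, 0.2 rad/s) (x of pot_blue in the frame of tray_blue between -0.06 and 0.06 m and y of pot_blue in the frame of tray_blue between -0.07 and 0.07 m and z of pot_blue in the frame of tray_blue below 0.012 m and angle between each of pot_blue, pot_red, brayer, scraper's own z axis and vertical below 0.1 rad and linear speed of each of pot_blue, pot_red, brayer, scraper below 0.02 m/s and angular speed of each of pot_blue, pot_red, brayer, scraper below 0.2 rad/s and x of pot_red in the frame of tray_red between -0.06 and 0.06 m and y of pot_red in the frame of tray_red between -0.07 and 0.07 m and z of pot_red in the frame of tray_red below 0.012 m and x of brayer in the frame of tray_wood between -0.06 and 0.06 m and y of brayer in the frame of tray_wood between -0.07 and 0.07 m and z of each of brayer, scraper in the frame of tray_wood below 0.012 m and x of scraper in the frame of tray_wood between -0.06 and 0.06 m and y of scraper in the frame of tray_wood between -0.07 and 0.07 m); the robot touches nothing.
It fails at once if the white bottle was moved more than 20 mm (distance of bottle from where it was at the start of the episode above 0.02 m).
It fails at once if the scissors was moved more than 20 mm (distance of scissors from where it was at the start of the episode above 0.02 m).
It fails at once if the roll of tape was moved more than 20 mm (distance of tape from where it was at the start of the episode above 0.02 m).
It fails at once if a paint pot was dropped or thrown (faster than 0.8 m/s, as after a fall of 33 mm, out of the fingers) ((linear speed of pot_blue above 0.8 m/s and contact force between pot_blue and the fingers below 0.01 N) or (linear speed of pot_red above 0.8 m/s and contact force between pot_red and the fingers below 0.01 N)).
It fails at once if the ink roller or the scraper was dropped or thrown (faster than 0.8 m/s, as after a fall of 33 mm, out of the fingers) ((linear speed of brayer above 0.8 m/s and contact force between brayer and the fingers below 0.01 N) or (linear speed of scraper above 0.8 m/s and contact force between scraper and the fingers below 0.01 N)).
It also fails if it takes over 109 s, if anything falls off the work surface, if the arm or the gripper's body presses on something with over 40 N, if the wrist force passes 120 N, or if a joint passes its speed limit or range.

## Working session

There is one attempt and no reset: what is moved stays moved. The work goes in short steps, Python scripts to look and compute and a tool call to move; the robot and the scene stay as the last step left them, time stands still between calls to the robot, and variables do not carry over. Pictures are saved under pics/ and viewed, at most 14 in all, crops included, and the job is handed in when it is done.

Besides the shell and the picture viewer there is one more tool, called after "Emit:" as name(argument=value, ...), one argument or row to a line, values as JSON. servo_tool: Moves the arm, as the interface text tells. Its arguments: {"type":"object","properties":{"series":{"type":"string"}},"required":["series"]}

```bash
mkdir -p pics; ls; python3 - <<'E'
from bench import ctrl
import cv2,numpy as np
o=ctrl.get_obs();print({k:np.round(v,3) for k,v in o.items()})
for n in("scene","top"):
    c=ctrl.camera(n);cv2.imwrite(f"pics/{n}0.png",c["img"][:,:,::-1])
    np.savez(f"{n}0.npz",**c);print(n,c["fovy"],c["cx"],c["cy"],np.round(c["extrinsics"],3),(c["z_map"]==0).mean())
E
```

```text
pics
{'time_s': np.float64(0.0), 'q': array([ 0.92 ,  0.182,  1.608, -0.   ,  1.354, -0.206]), 'dq': array([-0.002, -0.001, -0.002,  0.   ,  0.001, -0.001]), 'joint_efforts': array([-1.0000e-03, -4.4488e+01, -3.5133e+01, -1.0000e-03,  9.0000e-03,
        0.0000e+00]), 'eef_pos': array([0.247, 0.519, 0.255]), 'eef_rot': array([-0.   ,  0.221,  0.975, -0.001]), 'wrist_force': array([ 0.329, -0.774,  0.497]), 'torque': array([ 0.008, -0.009,  0.008]), 'grasp_force': np.float64(0.0), 'opening': np.float64(1.001)}
scene 46.23796368769581 282.1416600848609 207.4361429443824 [[ 0.831  0.483 -0.277  0.894]
 [ 0.557 -0.72   0.414 -0.642]
 [ 0.    -0.498 -0.867  1.383]
 [ 0.     0.     0.     1.   ]] 0.004111394557823129
top 50.767119059850856 273.214995638196 207.72305311073157 [[ 0.019 -0.995  0.096  0.345]
 [-1.    -0.019  0.008 -0.   ]
 [-0.006 -0.096 -0.995  1.164]
 [ 0.     0.     0.     1.   ]] 0.0040943877551020405
```

View pics/top0.png

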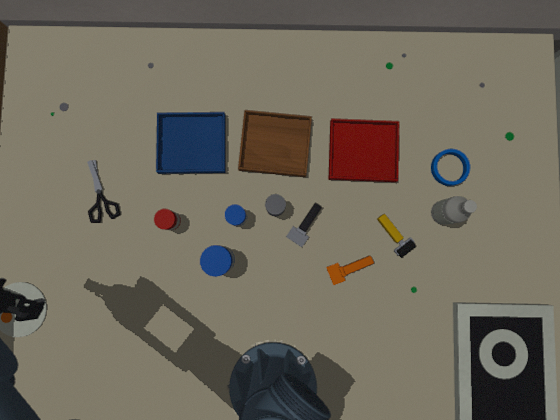

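View pics/scene0.png

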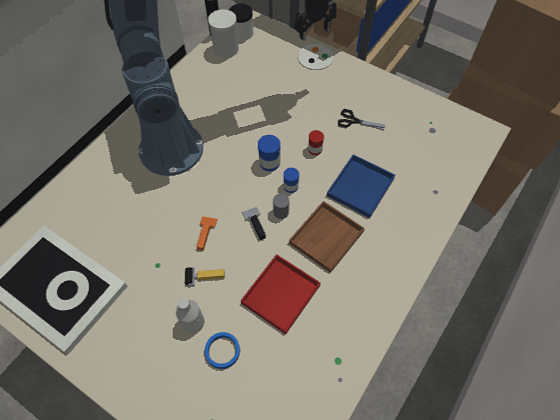

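The top view shows the red pot at (166,219), the small blue pot (235,215) and the grey and large-blue look-alikes at (275,205) and (216,261). The scraper is at (308,222), the orange look-alike at (350,268) and the brayer at (396,235). The trays are blue (192,143), wood (276,143) and red (364,151). The scene view agrees. Next I'll measure them.

```bash
cat > h.py <<'E'
import numpy as np,cv2
from scipy.spatial.transform import Rotation as R
def cam(c,T=None):
    T=c["extrinsics"] if T is None else T
    return float(c["img"].shape[0]/2/np.tan(np.radians(float(c["fovy"]))/2)),float(c["cx"]),float(c["cy"]),np.array(T)
def pts(c,T=None):                       # world point of each pixel from depth
    f,cx,cy,T=cam(c,T); z=c["z_map"]; v,u=np.indices(z.shape)
    P=np.stack([(u-cx)/f*z,(v-cy)/f*z,z],-1)
    return P@T[:3,:3].T+T[:3,3]
def plane(c,uv,h,T=None):                # rays to plane z=h
    f,cx,cy,T=cam(c,T); uv=np.asarray(uv,float)
    d=np.c_[(uv[:,0]-cx)/f,(uv[:,1]-cy)/f,np.ones(len(uv))]@T[:3,:3].T
    return T[:3,3]+d*((h-T[2,3])/d[:,2:])
def blob(m,near):                        # component containing/nearest pixel
    n,l,s,ce=cv2.connectedComponentsWithStats(m.astype(np.uint8))
    ok=[i for i in range(1,n) if s[i,4]>25]
    return l==min(ok,key=lambda i:np.hypot(*(ce[i]-near)))
def uv(m): return np.argwhere(m)[:,::-1]
def rect(xy):
    (c,s,a)=cv2.minAreaRect((xy[:,:2]*1000).astype(np.float32)); return np.round(c,1),np.round(s,1),round(a,1)
E
python3 - <<'E'
from h import *
for n,seeds in(("top",dict(pot_red=(166,219),pot_blue=(235,215),big=(216,261),brayer=(390,228),scraper=(311,216),blue=(192,143),wood=(276,143),red=(364,151))),
               ("scene",dict(pot_red=(316,136),pot_blue=(291,176),brayer=(210,274),scraper=(257,228),blue=(360,186),wood=(326,237),red=(281,294)))):
    c=dict(np.load(n+"0.npz")); hsv=cv2.cvtColor(c["img"],cv2.COLOR_RGB2HSV); H,S,V=[hsv[...,i].astype(int) for i in range(3)]
    P=pts(c); print(n,"bench z",np.nanmedian(P[300:310,380:420,2]) if n=="top" else np.median(P[190:200,190:200,2]))
    M=dict(r=((H<8)|(H>172))&(S>140),b=(H>100)&(H<125)&(S>120),y=(H>20)&(H<32)&(S>140),k=(V<60)&(S<90))
    M["w"]=(H>5)&(H<20)&(S>80)
    for k,sd in seeds.items():
        key={"pot_red":"r","pot_blue":"b","big":"b","brayer":"y","scraper":"k","blue":"b","wood":"w","red":"r"}[k]
        m=blob(M[key],sd)
        hz=P[m][:,2]
        print(k,m.sum(),"z pct",np.round(np.percentile(hz,[5,50,95]),3),end=" ")
        if k in("pot_red","pot_blue","big"):
            top=m&(abs(P[...,2]-np.percentile(hz,85))<.006); h=.075 if k!="big" else .1
            w=plane(c,uv(top),h); (ce,r)=cv2.minEnclosingCircle((w[:,:2]*1000).astype(np.float32)); print("circ",np.round(ce,1),round(r,1),"mean",np.round(w.mean(0)*1000,1))
        elif k in("brayer","scraper"):
            top=m&(P[...,2]>.015); print("handle",*rect(plane(c,uv(top),.024)))
        else:
            x,y=uv(m).mean(0); vv,uu=np.indices(m.shape)
            rim=cv2.dilate(m.astype(np.uint8),np.ones((3,3)))>0
            rim&=(P[...,2]>.017)&(P[...,2]<.035); print("rim",*rect(plane(c,uv(rim),.025)))
E
```

```text
top bench z 0.0005029589432832271
pot_red 366 z pct [0.067 0.075 0.079] circ [417.2 276.5] 26.3 mean [417.3 276.9  75. ]
pot_blue 337 z pct [0.072 0.076 0.079] circ [431.1 102.9] 25.6 mean [431. 103.  75.]
big 771 z pct [0.105 0.109 0.112] circ [317.6 143.7] 37.6 mean [317.8 144.  100. ]
brayer 292 z pct [0.011 0.024 0.028] handle [ 408.1 -293.1] [78.9 22.6] 38.0
scraper 264 z pct [0.02  0.025 0.028] handle [431.8 -87. ] [22.1 77.7] 57.2
blue 4091 z pct [0.004 0.008 0.026] rim [624.  228.7] [160.7 181.5] 1.1
wood 4186 z pct [0.004 0.008 0.026] rim [626.8   7.7] [179.8 161.7] 85.4
red 4202 z pct [0.004 0.008 0.026] rim [ 612.2 -225.9] [181.2 161.6] 88.7
scene bench z -0.0008775822718497528
pot_red 208 z pct [0.049 0.072 0.078] circ [417.1 273.3] 26.1 mean [416.8 272.8  75. ]
pot_blue 226 z pct [0.048 0.073 0.079] circ [432.2  98.5] 26.6 mean [431.3  98.8  75. ]
brayer 224 z pct [0.008 0.023 0.028] handle [ 409.9 -299.4] [74.2 24.5] 39.5
scraper 167 z pct [0.002 0.023 0.027] handle [434.7 -94.1] [19.4 83.7] 56.8
blue 2365 z pct [0.    0.007 0.025] rim [625.7 223. ] [160.9 188.2] 1.7
wood 2830 z pct [0.001 0.007 0.025] rim [627.7   2.5] [184.6 161.3] 85.6
red 3312 z pct [0.001 0.007 0.025] rim [ 613.7 -230.1] [181.5 160.9] 88.7
```

```bash
cat >> h.py <<'E'
def go(o,x,y,z,psi=None):   # shift in tool axes (mm) and turn about tool z (deg); psi = heading of tool x
    w,*v=o["eef_rot"]; Rm=R.from_quat([*v,w]).as_matrix()
    p=np.degrees(np.arctan2(Rm[1,0],Rm[0,0])); s=Rm.T@(np.array([x,y,z])-np.array(o["eef_pos"])*1000)
    d=0 if psi is None else (p-psi+180)%360-180
    return np.round(s,0),"turn",round(d,1),"psi now",round(p,1),"tilt",np.round(Rm[:2,2],3)
E
python3 - <<'E'
from h import *
from bench import ctrl
c=dict(np.load("top0.npz"));P=pts(c)
for k,p,r in(("bottle",(452,210),22),("grey",(275,205),12),("tape",(450,167),20),("scis",(102,190),30)):
    Q=P[p[1]-r:p[1]+r,p[0]-r:p[0]+r].reshape(-1,3);Q=Q[Q[:,2]>(.03 if k in("bottle","grey") else .004)]
    print(k,np.round(Q.min(0),3),np.round(Q.max(0),3))
print(np.round(ctrl.camera("wrist")["T_tool_cam"],3))
print(go(ctrl.get_obs(),417,275,160))
E
```

```text
bottle [ 0.345 -0.467  0.03 ] [ 0.483 -0.     1.164]
grey [ 0.345 -0.021  0.031] [0.484 0.029 1.164]
tape [ 0.345 -0.508  0.004] [ 0.628 -0.     1.164]
scis [ 0.345 -0.     0.004] [0.576 0.548 1.164]
[[ 0.001 -0.958 -0.288  0.073]
 [ 1.     0.001  0.001 -0.001]
 [-0.001 -0.288  0.958 -0.117]
 [ 0.     0.     0.     1.   ]]
(array([-258., -147.,   96.]), 'turn', 0, 'psi now', np.float64(154.5), 'tilt', array([-0.001, -0.001]))
```

Emit:
servo_tool(
  series="-1 -0.008 -0.004 0.003 0 0 0.5; -1 -0.026 -0.015 0.010 0 0 2; -1 -0.052 -0.029 0.019 0 0 5; -1 -0.083 -0.047 0.031 0 0 8; -1 -0.116 -0.066 0.043 0 0 11; -1 -0.150 -0.085 0.056 0 0 14; -1 -0.181 -0.103 0.067 0 0 17; -1 -0.207 -0.118 0.077 0 0 20; -1 -0.232 -0.132 0.086 0 0 22; -1 -0.250 -0.143 0.093 0 0 24; -1 -0.258 -0.147 0.096 0 0 24.5; -1 -0.258 -0.147 0.096 0 0 24.5",
)

```text
time_s: 1.15
eef_pos: [0.4176, 0.2734, 0.1594]
eef_rot: [-0.0, 0.424, 0.906, -0.001]
wrist_force: [0.3, 1.2, 0.1]
opening: 1.001
grasp_force: 0.0
```

```bash
cat >> h.py <<'E'
def wrist(ctrl):
    o=ctrl.get_obs(); c=ctrl.camera("wrist"); w,*v=o["eef_rot"]; T=np.eye(4)
    T[:3,:3]=R.from_quat([*v,w]).as_matrix(); T[:3,3]=o["eef_pos"]
    return o,c,T@c["T_tool_cam"]
E
python3 - <<'E'
from h import *
from bench import ctrl
o,c,T=wrist(ctrl); print(np.round(o["eef_pos"],4),o["time_s"])
cv2.imwrite("pics/w1.png",c["img"][:,:,::-1])
P=pts(c,T); hsv=cv2.cvtColor(c["img"],cv2.COLOR_RGB2HSV).astype(int); m=((hsv[...,0]<8)|(hsv[...,0]>172))&(hsv[...,1]>140)&(P[...,2]>.071)&(P[...,2]<.08)
w=plane(c,uv(m),.075,T); print(m.sum(),cv2.minEnclosingCircle((w[:,:2]*1000).astype(np.float32)))
print(go(o,417,275,48))
E
```

```text
[0.4176 0.2734 0.1594] 1.15
5651 ((415.82537841796875, 275.86328125), 25.58698844909668)
(array([  2.,   1., 111.]), 'turn', 0, 'psi now', np.float64(129.8), 'tilt', array([-0.001, -0.001]))
```

View pics/w1.png

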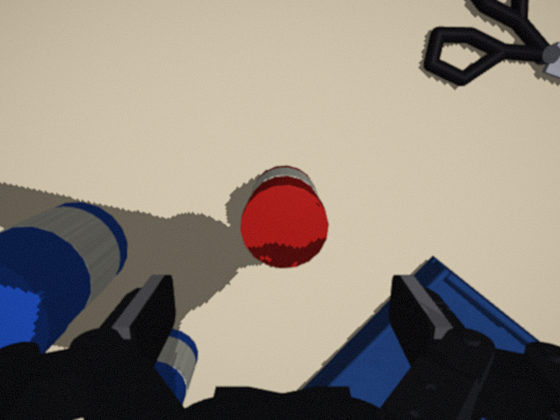

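The wrist view shows the red lid at (284,222), centred between the open fingers. It measures (416,276), which agrees with the other cameras. I'll descend and grip.

Emit:
servo_tool(
  series="-1 0.003 0.001 0.015 0 0 0; -1 0.003 0.001 0.040 0 0 0; -1 0.003 0.001 0.070 0 0 0; -1 0.003 0.001 0.095 0 0 0; -1 0.003 0.001 0.108 0 0 0; -1 0.003 0.001 0.111 0 0 0; 1 0.003 0.001 0.111 0 0 0; 1 0.003 0.001 0.111 0 0 0; 1 0.003 0.001 0.111 0 0 0; 1 0.003 0.001 0.111 0 0 0; 1 0.003 0.001 0.111 0 0 0; 1 0.003 0.001 0.111 0 0 0",
)

```text
time_s: 2.2
eef_pos: [0.4166, 0.2789, 0.051]
eef_rot: [0.001, 0.422, 0.906, 0.001]
wrist_force: [-2.4, -0.2, 7.0]
opening: 0.586
grasp_force: 61.1
```

Emit:
servo_tool(
  series="1 0 0 -0.010 0 0 0; 1 0 0 -0.030 0 0 0; 1 0 0 -0.060 0 0 0; 1 -0.005 -0.002 -0.090 0 0 0; 1 -0.021 -0.007 -0.110 0 0 0; 1 -0.041 -0.014 -0.120 0 0 0; 1 -0.067 -0.023 -0.120 0 0 0; 1 -0.098 -0.033 -0.120 0 0 0; 1 -0.131 -0.044 -0.120 0 0 0; 1 -0.164 -0.055 -0.120 0 0 0; 1 -0.197 -0.066 -0.120 0 0 0; 1 -0.230 -0.078 -0.120 0 0 0",
)

```text
time_s: 3.2
eef_pos: [0.5046, 0.0504, 0.1705]
eef_rot: [0.001, 0.422, 0.906, 0.0]
wrist_force: [0.5, 0.0, -1.3]
opening: 0.587
grasp_force: 62.6
```

Emit:
servo_tool(
  series="1 -0.033 -0.011 0 0 0 0; 1 -0.066 -0.022 0 0 0 0; 1 -0.099 -0.033 0 0 0 0; 1 -0.132 -0.044 0 0 0 0; 1 -0.165 -0.055 0 0 0 0; 1 -0.196 -0.066 0 0 0 0; 1 -0.225 -0.076 0 0 0 0; 1 -0.250 -0.084 0 0 0 0; 1 -0.268 -0.090 0 0 0 0; 1 -0.280 -0.094 0 0 0 0; 1 -0.285 -0.096 0 0 0 0; 1 -0.285 -0.096 0 0 0 0",
)

```text
time_s: 4.2
eef_pos: [0.6138, -0.2287, 0.1696]
eef_rot: [0.0, 0.423, 0.906, -0.0]
wrist_force: [0.2, -0.1, -2.0]
opening: 0.589
grasp_force: 62.6
```

```bash
python3 - <<'E'
from h import *
from bench import ctrl
o=ctrl.get_obs(); print(np.round(o["eef_pos"],4),o["time_s"],o["opening"],go(o,613,-228,57))
c=ctrl.camera("scene");cv2.imwrite("pics/s1.png",cv2.resize(c["img"][130:350,160:400,::-1],None,fx=2,fy=2))
E
```

```text
[ 0.6138 -0.2287  0.1696] 4.2 0.5891208632616822 (array([  1.,  -0., 113.]), 'turn', 0, 'psi now', np.float64(130.0), 'tilt', array([ 0., -0.]))
```

Emit:
servo_tool(
  series="1 0 0 0.012 0 0 0; 1 0 0 0.035 0 0 0; 1 0 0 0.062 0 0 0; 1 0 0 0.085 0 0 0; 1 0 0 0.100 0 0 0; 1 0 0 0.107 0 0 0; 1 0 0 0.110 0 0 0; 1 0 0 0.112 0 0 0; 1 0 0 0.112 0 0 0",
)

```text
time_s: 5.0
eef_pos: [0.6145, -0.2282, 0.0582]
eef_rot: [0.001, 0.422, 0.906, -0.0]
wrist_force: [0.1, -1.0, -2.5]
opening: 0.586
grasp_force: 62.6
```

Emit:
servo_tool(
  series="1 0 0 0.001 0 0 0; 1 0 0 0.002 0 0 0; 1 0 0 0.002 0 0 0; 1 0 0 0.002 0 0 0",
)

```text
time_s: 5.33
eef_pos: [0.6148, -0.2287, 0.057]
eef_rot: [0.001, 0.423, 0.906, -0.0]
wrist_force: [-0.8, 0.1, 5.3]
opening: 0.588
grasp_force: 62.3
```

Emit:
servo_tool(
  series="0 0 0 0 0 0 0; -0.5 0 0 0 0 0 0; -1 0 0 0 0 0 0; -1 0 0 0 0 0 0; -1 0 0 0 0 0 0; -1 0 0 -0.010 0 0 0; -1 0 0 -0.030 0 0 0; -1 0 0 -0.060 0 0 0; -1 0 0 -0.090 0 0 0; -1 0 0 -0.108 0 0 0; -1 0 0 -0.114 0 0 0; -1 0 0 -0.114 0 0 0",
)

```text
time_s: 6.33
eef_pos: [0.6149, -0.2286, 0.1721]
eef_rot: [0.002, 0.422, 0.906, -0.0]
wrist_force: [-0.4, -0.7, -0.7]
opening: 0.999
grasp_force: 0.0
```

```bash
python3 - <<'E'
from h import *
from bench import ctrl
o=ctrl.get_obs(); print(np.round(o["eef_pos"],4),o["time_s"],go(o,431,101,160,110))
c=ctrl.camera("scene");cv2.imwrite("pics/s2.png",cv2.resize(c["img"][130:350,160:400,::-1],None,fx=2,fy=2))
o,c,T=wrist(ctrl)
P=pts(c,T); hsv=cv2.cvtColor(c["img"],cv2.COLOR_RGB2HSV).astype(int); m=((hsv[...,0]<8)|(hsv[...,0]>172))&(hsv[...,1]>140)&(P[...,2]>.06)
print(m.sum(),np.median(P[m][:,2]))
w=plane(c,uv(m),.081,T); print(m.sum(),cv2.minEnclosingCircle((w[:,:2]*1000).astype(np.float32)))
E
```

```text
[ 0.6149 -0.2286  0.1721] 6.3333 (array([371.,  71.,  11.]), 'turn', np.float64(20.0), 'psi now', np.float64(130.0), 'tilt', array([ 0.004, -0.002]))
5988 0.08013431651271555
5988 ((600.1364135742188, -215.65151977539062), 84.93793487548828)
```

View pics/s2.png

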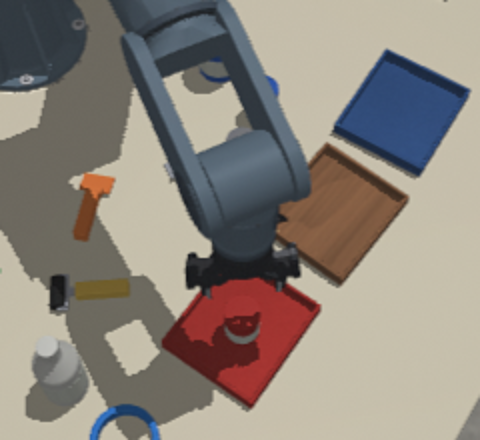

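The red pot stands upright in the red tray (crop pixel (240,318)), with its lid top at 80 mm as expected. Next is the blue pot.

Emit:
servo_tool(
  series="-1 0.011 0.002 0 0 0 0.6; -1 0.037 0.007 0 0 0 2; -1 0.070 0.013 0.001 0 0 4; -1 0.108 0.021 0.002 0 0 6; -1 0.145 0.028 0.003 0 0 8; -1 0.182 0.035 0.004 0 0 10; -1 0.219 0.042 0.005 0 0 12; -1 0.256 0.049 0.006 0 0 14; -1 0.293 0.056 0.008 0 0 16; -1 0.326 0.062 0.010 0 0 18; -1 0.352 0.067 0.011 0 0 19; -1 0.371 0.071 0.011 0 0 20",
)

```text
time_s: 7.43
eef_pos: [0.4258, 0.1041, 0.1562]
eef_rot: [-0.002, 0.573, 0.819, -0.001]
wrist_force: [-0.1, 0.1, -0.4]
opening: 0.997
grasp_force: 0.0
```

```bash
python3 - <<'E'
from h import *
from bench import ctrl
o,c,T=wrist(ctrl); print(np.round(o["eef_pos"],4),o["time_s"])
P=pts(c,T); hsv=cv2.cvtColor(c["img"],cv2.COLOR_RGB2HSV).astype(int); m=(hsv[...,0]>100)&(hsv[...,0]<125)&(hsv[...,1]>120)&(P[...,2]>.065)&(P[...,2]<.083)
m=blob(m,(284,222));w=plane(c,uv(m),.075,T); ce,r=cv2.minEnclosingCircle((w[:,:2]*1000).astype(np.float32)); print(m.sum(),np.median(P[m][:,2]),ce,r)
print(go(o,431,101,48),go(o,ce[0],ce[1],48))
E
```

```text
[0.4258 0.1041 0.1562] 7.4333
5861 0.07415079622618226 (429.8816833496094, 102.4498291015625) 26.37265396118164
(array([ -5.,   4., 108.]), 'turn', 0, 'psi now', np.float64(110.0), 'tilt', array([-0.005,  0.001])) (array([ -3.,   4., 108.]), 'turn', 0, 'psi now', np.float64(110.0), 'tilt', array([-0.005,  0.001]))
```

Emit:
servo_tool(
  series="-1 0 0 0.010 0 0 0; -1 0 0 0.035 0 0 0; -1 0 0 0.065 0 0 0; -1 0 0 0.092 0 0 0; -1 0 0 0.107 0 0 0; -1 0 0 0.111 0 0 0; 1 0 0 0.111 0 0 0; 1 0 0 0.111 0 0 0; 1 0 0 0.111 0 0 0; 1 0 0 0.111 0 0 0; 1 0 0 0.111 0 0 0; 1 0 0 0.111 0 0 0",
)

```text
time_s: 8.48
eef_pos: [0.4307, 0.1017, 0.0484]
eef_rot: [0.001, 0.573, 0.819, 0.001]
wrist_force: [0.4, -1.7, 6.6]
opening: 0.584
grasp_force: 61.4
```

```bash
python3 - <<'E'
from h import *
from bench import ctrl
o=ctrl.get_obs();print(go(o,625,226,170))
E
```

```text
(array([  50.,  225., -121.]), 'turn', 0, 'psi now', np.float64(110.0), 'tilt', array([ 0.003, -0.   ]))
```

Emit:
servo_tool(
  series="1 0 0 -0.010 0 0 0; 1 0 0 -0.032 0 0 0; 1 0 0 -0.062 0 0 0; 1 0 0 -0.092 0 0 0; 1 0.002 0.007 -0.112 0 0 0; 1 0.006 0.027 -0.120 0 0 0; 1 0.012 0.056 -0.121 0 0 0; 1 0.020 0.088 -0.121 0 0 0; 1 0.027 0.122 -0.121 0 0 0; 1 0.034 0.155 -0.121 0 0 0; 1 0.041 0.187 -0.121 0 0 0; 1 0.047 0.212 -0.121 0 0 0",
)

```text
time_s: 9.48
eef_pos: [0.6141, 0.22, 0.1687]
eef_rot: [0.0, 0.573, 0.819, 0.0]
wrist_force: [-0.3, -1.3, -0.6]
opening: 0.58
grasp_force: 62.5
```

Emit:
servo_tool(
  series="1 0.002 0.010 0 0 0 0; 1 0.003 0.013 0 0 0 0; 1 0.003 0.013 0.010 0 0 0; 1 0.003 0.013 0.032 0 0 0; 1 0.003 0.013 0.060 0 0 0; 1 0.003 0.013 0.084 0 0 0; 1 0.003 0.013 0.100 0 0 0; 1 0.003 0.013 0.109 0 0 0; 1 0.003 0.013 0.112 0 0 0; 1 0.003 0.013 0.112 0 0 0",
)

```text
time_s: 10.32
eef_pos: [0.6232, 0.2254, 0.056]
eef_rot: [-0.0, 0.574, 0.819, -0.0]
wrist_force: [-0.1, 0.7, -1.6]
opening: 0.584
grasp_force: 62.7
```

Emit:
servo_tool(
  series="1 0 0 0.001 0 0 0; 1 0 0 0.002 0 0 0; 1 0 0 0.002 0 0 0; 1 0 0 0.002 0 0 0",
)

```text
time_s: 10.65
eef_pos: [0.6244, 0.2259, 0.0551]
eef_rot: [0.0, 0.573, 0.819, 0.0]
wrist_force: [0.5, 0.3, -2.0]
opening: 0.584
grasp_force: 62.7
```

Emit:
servo_tool(
  series="1 0 0 0.001 0 0 0; 1 0 0 0.002 0 0 0; 1 0 0 0.002 0 0 0; 1 0 0 0.002 0 0 0",
)

```text
time_s: 10.98
eef_pos: [0.6247, 0.226, 0.0544]
eef_rot: [0.001, 0.573, 0.819, 0.001]
wrist_force: [-3.2, -0.7, 8.8]
opening: 0.58
grasp_force: 62.4
```

Emit:
servo_tool(
  series="0 0 0 0 0 0 0; -0.5 0 0 0 0 0 0; -1 0 0 0 0 0 0; -1 0 0 0 0 0 0; -1 0 0 0 0 0 0; -1 0 0 -0.010 0 0 0; -1 0 0 -0.030 0 0 0; -1 0 0 -0.060 0 0 0; -1 0 0 -0.090 0 0 0; -1 0 0 -0.108 0 0 0; -1 0 0 -0.114 0 0 0; -1 0 0 -0.114 0 0 0",
)

```text
time_s: 11.98
eef_pos: [0.6252, 0.226, 0.1691]
eef_rot: [0.002, 0.573, 0.819, 0.002]
wrist_force: [-0.5, 0.1, -0.3]
opening: 1.002
grasp_force: 0.0
```

```bash
python3 - <<'E'
from h import *
from bench import ctrl
o,c,T=wrist(ctrl); print(np.round(o["eef_pos"],4),o["time_s"],go(o,433,-90,140,147))
P=pts(c,T); hsv=cv2.cvtColor(c["img"],cv2.COLOR_RGB2HSV).astype(int); m=(hsv[...,0]>100)&(hsv[...,0]<125)&(hsv[...,1]>120)&(P[...,2]>.077)&(P[...,2]<.09)
m=blob(m,(284,222));w=plane(c,uv(m),.081,T); ce,r=cv2.minEnclosingCircle((w[:,:2]*1000).astype(np.float32)); print(m.sum(),np.median(P[m][:,2]),ce,r)
E
```

```text
[0.6252 0.226  0.1691] 11.9833 (array([-231., -289.,   28.]), 'turn', np.float64(-37.0), 'psi now', np.float64(110.0), 'tilt', array([0.004, 0.001]))
5561 0.08017678396417827 (624.02099609375, 225.78359985351562) 26.02080726623535
```

Emit:
servo_tool(
  series="-1 -0.007 -0.009 0 0 0 -1; -1 -0.023 -0.029 0 0 0 -4; -1 -0.044 -0.055 0 0 0 -7; -1 -0.067 -0.084 0 0 0 -11; -1 -0.090 -0.113 0 0 0 -15; -1 -0.113 -0.142 0 0 0 -18; -0.6 -0.136 -0.171 0 0 0 -22; -0.3 -0.159 -0.199 0.005 0 0 -26; -0.3 -0.182 -0.228 0.012 0 0 -30; -0.3 -0.203 -0.254 0.020 0 0 -33; -0.3 -0.219 -0.275 0.026 0 0 -36; -0.3 -0.231 -0.289 0.028 0 0 -37",
)

```text
time_s: 13.03
eef_pos: [0.4279, -0.0908, 0.1354]
eef_rot: [-0.003, 0.283, 0.959, 0.0]
wrist_force: [0.5, 0.6, 0.2]
opening: 0.651
grasp_force: 0.0
```

Emit:
servo_tool(
  series="-0.3 0 0 0 0 0 0; -0.3 0 0 0 0 0 0",
)

```text
time_s: 13.2
eef_pos: [0.4301, -0.0902, 0.1368]
eef_rot: [-0.002, 0.285, 0.958, 0.0]
wrist_force: [0.7, -0.6, 0.9]
opening: 0.657
grasp_force: 0.0
```

```bash
python3 - <<'E'
from h import *
from bench import ctrl
o,c,T=wrist(ctrl); print(np.round(o["eef_pos"],4),o["time_s"],o["opening"])
cv2.imwrite("pics/w2.png",c["img"][:,:,::-1])
P=pts(c,T); hsv=cv2.cvtColor(c["img"],cv2.COLOR_RGB2HSV).astype(int)
m=(hsv[...,2]<70)&(hsv[...,1]<110)&(P[...,2]>.018)&(P[...,2]<.03)&(np.hypot(P[...,0]-.433,P[...,1]+.09)<.07)
m=blob(m,uv(m).mean(0));print(m.sum(),np.median(P[m][:,2]),uv(m).mean(0),*rect(plane(c,uv(m),.024,T)))
E
```

```text
[ 0.4301 -0.0902  0.1368] 13.2 0.6566912560741264
3472 0.023104342687974636 [285.34158986 213.26296083] [430.4 -89. ] [20.8 77.2] 57.6
```

View pics/w2.png

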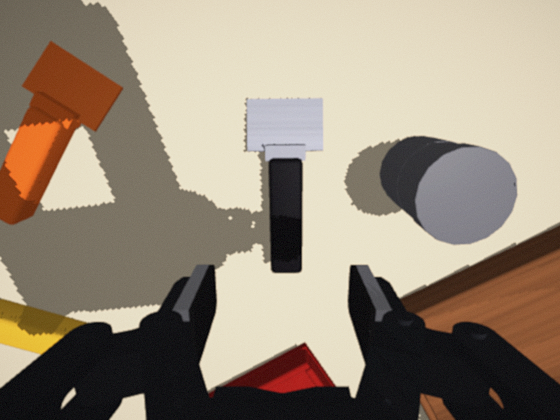

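The wrist view shows the scraper handle at (285,213), midway between the fingers with the blade at the top. It measures (430,-89) at 57.6°+90°, which agrees. I'll descend.

Emit:
servo_tool(
  series="-0.3 0 0 0.010 0 0 0; -0.3 0 0 0.032 0 0 0; -0.3 0 0 0.060 0 0 0; -0.3 0 0 0.085 0 0 0; -0.3 0 0 0.100 0 0 0; -0.3 0 0 0.105 0 0 0; -0.3 0 0 0.106 0 0 0; -0.3 0 0 0.106 0 0 0",
)

```text
time_s: 13.92
eef_pos: [0.4317, -0.0896, 0.0322]
eef_rot: [-0.0, 0.283, 0.959, 0.0]
wrist_force: [-0.3, -0.8, -0.2]
opening: 0.651
grasp_force: 0.0
```

Emit:
servo_tool(
  series="0 0 0 0.002 0 0 0; 0.5 0 0 0.002 0 0 0; 1 0 0 0.002 0 0 0; 1 0 0 0.002 0 0 0; 1 0 0 0.002 0 0 0; 1 0 0 0.002 0 0 0; 1 0 0 0.002 0 0 0",
)

```text
time_s: 14.5
eef_pos: [0.4323, -0.0906, 0.0313]
eef_rot: [0.001, 0.284, 0.959, -0.0]
wrist_force: [-1.6, 1.8, 5.8]
opening: 0.243
grasp_force: 59.7
```

```bash
python3 - <<'E'
from h import *
from bench import ctrl
o=ctrl.get_obs();a=np.radians(-4.5)
for n,s in(("scraper",(19,37)),("brayer",(19,-37))):
    t=np.array([627,5])+np.array([[np.cos(a),-np.sin(a)],[np.sin(a),np.cos(a)]])@s;print(n,np.round(t,1))
    if n=="scraper":print(go(o,*t,110,175.2))
E
```

```text
scraper [648.8  40.4]
(array([-110.,  228.,  -78.]), 'turn', np.float64(-28.2), 'psi now', np.float64(147.0), 'tilt', array([ 0.002, -0.001]))
brayer [643.  -33.4]
```

Emit:
servo_tool(
  series="1 0 0 -0.008 0 0 0; 1 0 0 -0.028 0 0 0; 1 0 0 -0.055 0 0 0; 1 0 0 -0.082 0 0 0; 1 -0.003 0.006 -0.102 0 0 -1; 1 -0.010 0.022 -0.110 0 0 -3; 1 -0.023 0.048 -0.110 0 0 -6; 1 -0.038 0.078 -0.110 0 0 -10; 1 -0.053 0.109 -0.110 0 0 -14; 1 -0.068 0.141 -0.110 0 0 -18; 1 -0.083 0.173 -0.110 0 0 -22; 1 -0.097 0.202 -0.110 0 0 -25",
)

```text
time_s: 15.5
eef_pos: [0.624, 0.0278, 0.1408]
eef_rot: [0.0, 0.068, 0.998, 0.0]
wrist_force: [0.4, -1.3, -0.6]
opening: 0.241
grasp_force: 58.8
```

```bash
python3 - <<'E'
from h import *
from bench import ctrl
print(go(ctrl.get_obs(),648.8,40.4,100,175.2))
E
```

```text
(array([-23.,  16.,  41.]), 'turn', np.float64(-3.0), 'psi now', np.float64(172.2), 'tilt', array([0., 0.]))
```

Emit:
servo_tool(
  series="1 -0.012 0.008 0.003 0 0 -1; 1 -0.020 0.014 0.012 0 0 -2; 1 -0.023 0.016 0.025 0 0 -3; 1 -0.023 0.016 0.036 0 0 -3; 1 -0.023 0.016 0.041 0 0 -3; 1 -0.023 0.016 0.041 0 0 -3; 1 -0.023 0.016 0.041 0 0 -3",
)

```text
time_s: 16.08
eef_pos: [0.6467, 0.0386, 0.0987]
eef_rot: [-0.001, 0.044, 0.999, 0.0]
wrist_force: [0.9, 0.3, -1.7]
opening: 0.239
grasp_force: 58.8
```

```bash
python3 - <<'E'
from h import *
from bench import ctrl
o,c,T=wrist(ctrl); print(np.round(o["eef_pos"],4),o["time_s"],go(o,648.8,40.4,37,175.2))
cv2.imwrite("pics/w3.png",c["img"][:,:,::-1])
P=pts(c,T); hsv=cv2.cvtColor(c["img"],cv2.COLOR_RGB2HSV).astype(int)
m=(P[...,2]>.018)&(P[...,2]<.032)&(hsv[...,0]>5)&(hsv[...,0]<20)&(hsv[...,1]>80)
Q=P[m];print(m.sum(),np.round(np.c_[Q.min(0),Q.max(0)],3)); print(*rect(plane(c,uv(m),.025,T)))
E
```

```text
[0.6467 0.0386 0.0987] 16.0833 (array([-2.,  2., 62.]), 'turn', np.float64(-0.2), 'psi now', np.float64(175.0), 'tilt', array([-0.002,  0.   ]))
12915 [[ 0.54   0.704]
 [-0.141  0.101]
 [ 0.018  0.027]]
[623.7 -17.9] [225.1 157.6] 85.4
```

View pics/w3.png

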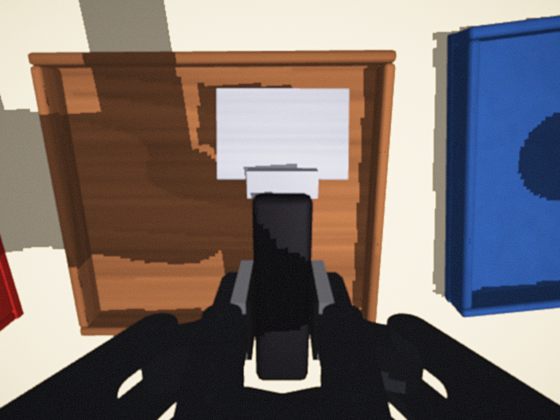

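The wrist view shows the scraper (handle at (282,280), blade at (283,133)) square to the wooden tray and clear of its walls. I'll lower it.

Emit:
servo_tool(
  series="1 0 0.001 0.008 0 0 0; 1 0 0.001 0.025 0 0 0; 1 0 0.001 0.042 0 0 0; 1 0 0.001 0.053 0 0 0; 1 0 0.001 0.058 0 0 0; 1 0 0.001 0.060 0 0 0; 1 0 0.001 0.061 0 0 0; 1 0 0.001 0.061 0 0 0; 1 0 0.001 0.061 0 0 0",
)

```text
time_s: 16.88
eef_pos: [0.6486, 0.04, 0.0393]
eef_rot: [0.001, 0.043, 0.999, -0.0]
wrist_force: [0.2, -0.1, -0.4]
opening: 0.237
grasp_force: 58.9
```

Emit:
servo_tool(
  series="1 0 0 0.001 0 0 0; 1 0 0 0.002 0 0 0; 1 0 0 0.003 0 0 0; 1 0 0 0.003 0 0 0; 1 0 0 0.003 0 0 0",
)

```text
time_s: 17.3
eef_pos: [0.6485, 0.04, 0.0374]
eef_rot: [0.001, 0.043, 0.999, -0.0]
wrist_force: [-4.4, 0.2, 10.8]
opening: 0.243
grasp_force: 60.3
```

Emit:
servo_tool(
  series="0.5 0 0 0 0 0 0; 0.3 0 0 0 0 0 0; 0.1 0 0 0 0 0 0; 0.1 0 0 0 0 0 0; 0.1 0 0 -0.004 0 0 0; 0.1 0 0 -0.015 0 0 0; 0.1 0 0 -0.035 0 0 0; 0.1 0 0 -0.065 0 0 0; 0.1 0 0 -0.095 0 0 0; 0.1 0 0 -0.115 0 0 0; 0.1 0 0 -0.120 0 0 0; 0.1 0 0 -0.120 0 0 0",
)

```text
time_s: 18.3
eef_pos: [0.6494, 0.04, 0.1585]
eef_rot: [0.003, 0.043, 0.999, -0.0]
wrist_force: [-0.2, -0.3, -0.3]
opening: 0.452
grasp_force: 0.0
```

```bash
python3 - <<'E'
from h import *
from bench import ctrl
o,c,T=wrist(ctrl); print(np.round(o["eef_pos"],4),o["time_s"],o["opening"],go(o,409,-296,150,218.5))
cv2.imwrite("pics/w4.png",c["img"][:,:,::-1])
P=pts(c,T); hsv=cv2.cvtColor(c["img"],cv2.COLOR_RGB2HSV).astype(int)
m=(hsv[...,2]<70)&(hsv[...,1]<110)&(P[...,2]>.022)&(P[...,2]<.04)&(np.hypot(P[...,0]-.649,P[...,1]-.04)<.06)
m=blob(m,uv(m).mean(0));print(m.sum(),np.median(P[m][:,2]),*rect(plane(c,uv(m),.030,T)))
E
```

```text
[0.6494 0.04   0.1585] 18.3 0.452133733344563 (array([ 210., -356.,    7.]), 'turn', np.float64(-43.5), 'psi now', np.float64(175.0), 'tilt', array([ 0.005, -0.001]))
3181 0.029090195788943257 [645.8  38.9] [20.8 77.3] 85.0
```

View pics/w4.png

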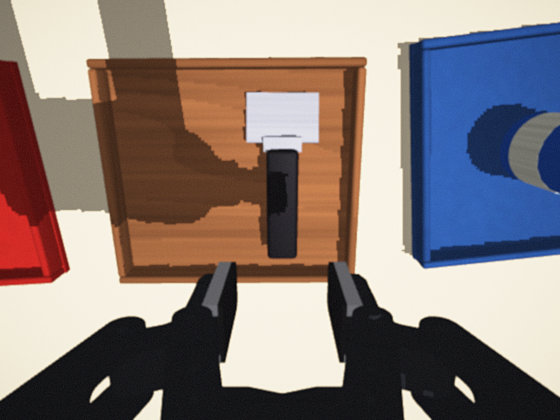

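The scraper lies flat on the tray floor (handle at (283,200)), and the left half of the tray is free. Next is the brayer.

Emit:
servo_tool(
  series="0.1 0.006 -0.011 0 0 0 -1; 0.1 0.019 -0.032 0 0 0 -4; 0.1 0.038 -0.064 0 0 0 -8; -0.3 0.058 -0.098 0 0 0 -12; -0.3 0.078 -0.132 0 0 0 -16; -0.3 0.098 -0.166 0 0 0 -20; -0.3 0.118 -0.199 0 0 0 -24; -0.3 0.138 -0.233 0 0 0 -28; -0.3 0.158 -0.267 0.003 0 0 -33; -0.3 0.176 -0.299 0.006 0 0 -37; -0.3 0.193 -0.328 0.007 0 0 -40; -0.3 0.206 -0.349 0.007 0 0 -43",
)

```text
time_s: 19.35
eef_pos: [0.4095, -0.2906, 0.1461]
eef_rot: [-0.001, -0.326, 0.945, 0.002]
wrist_force: [0.3, -0.7, 0.4]
opening: 0.647
grasp_force: 0.0
```

```bash
cat > b.py <<'E'
from h import *
from bench import ctrl
o,c,T=wrist(ctrl); print(np.round(o["eef_pos"],4),o["time_s"],o["opening"],go(o,409,-296,135,218.5))
cv2.imwrite("pics/w5.png",c["img"][:,:,::-1])
P=pts(c,T); hsv=cv2.cvtColor(c["img"],cv2.COLOR_RGB2HSV).astype(int)
m=(hsv[...,0]>20)&(hsv[...,0]<32)&(hsv[...,1]>140)&(P[...,2]>.018)&(P[...,2]<.03)
m=blob(m,uv(m).mean(0));print(m.sum(),np.median(P[m][:,2]),uv(m).mean(0),*rect(plane(c,uv(m),.024,T)))
E
python3 b.py
```

```text
[ 0.4095 -0.2906  0.1461] 19.35 0.6474745373933087 (array([ 4., -4., 11.]), 'turn', np.float64(-0.4), 'psi now', np.float64(-141.9), 'tilt', array([-0.003,  0.003]))
3316 0.023104757593358505 [276.49215923 202.9924608 ] [ 406.1 -298.3] [78.  21.1] 38.6
```

Emit:
servo_tool(
  series="-0.3 0.003 -0.003 0.003 0 0 0; -0.3 0.005 -0.004 0.015 0 0 -0.5; -0.3 0.005 -0.004 0.040 0 0 -0.5; -0.3 0.005 -0.004 0.068 0 0 -0.5; -0.3 0.005 -0.004 0.093 0 0 -0.5; -0.3 0.005 -0.004 0.108 0 0 -0.5; -0.3 0.005 -0.004 0.114 0 0 -0.5; -0.3 0.005 -0.004 0.115 0 0 -0.5; -0.3 0.005 -0.004 0.115 0 0 -0.5",
)

```text
time_s: 20.15
eef_pos: [0.4109, -0.2952, 0.0328]
eef_rot: [-0.0, -0.33, 0.944, 0.001]
wrist_force: [0.2, -0.2, 1.4]
opening: 0.654
grasp_force: 0.0
```

Emit:
servo_tool(
  series="0 0.003 0 0.002 0 0 0; 0.5 0.003 0 0.002 0 0 0; 1 0.003 0 0.002 0 0 0; 1 0.003 0 0.002 0 0 0; 1 0.003 0 0.002 0 0 0; 1 0.003 0 0.002 0 0 0; 1 0.003 0 0.002 0 0 0",
)

```text
time_s: 20.73
eef_pos: [0.4091, -0.2986, 0.0324]
eef_rot: [0.0, -0.33, 0.944, -0.001]
wrist_force: [-0.1, 0.6, 6.3]
opening: 0.239
grasp_force: 59.7
```

```bash
python3 - <<'E'
from h import *
from bench import ctrl
print(go(ctrl.get_obs(),643,-33.4,145,175.4))
E
```

```text
(array([-348.,   62., -113.]), 'turn', np.float64(43.1), 'psi now', np.float64(-141.5), 'tilt', array([ 0.001, -0.002]))
```

Emit:
servo_tool(
  series="1 0 0 -0.008 0 0 0; 1 0 0 -0.028 0 0 0; 1 0 0 -0.055 0 0 0; 1 0 0 -0.082 0 0 0; 1 -0.008 0.001 -0.103 0 0 1; 1 -0.028 0.005 -0.112 0 0 3; 1 -0.056 0.010 -0.113 0 0 7; 1 -0.090 0.016 -0.113 0 0 11; 1 -0.125 0.022 -0.113 0 0 15; 1 -0.160 0.029 -0.113 0 0 20; 1 -0.195 0.035 -0.113 0 0 24; 1 -0.230 0.041 -0.113 0 0 28",
)

```text
time_s: 21.73
eef_pos: [0.5635, -0.1208, 0.1447]
eef_rot: [-0.0, -0.09, 0.996, 0.0]
wrist_force: [-0.7, -0.2, -1.0]
opening: 0.242
grasp_force: 58.8
```

```bash
python3 - <<'E'
from h import *
from bench import ctrl
o=ctrl.get_obs();print(np.round(o["eef_pos"],3),go(o,643,-33.4,145,175.4))
E
```

```text
[ 0.564 -0.121  0.145] (array([-94.,  72.,  -0.]), 'turn', np.float64(14.9), 'psi now', np.float64(-169.7), 'tilt', array([-0.,  0.]))
```

Emit:
servo_tool(
  series="1 -0.026 0.020 0 0 0 4; 1 -0.050 0.038 0 0 0 8; 1 -0.070 0.054 0 0 0 11; 1 -0.085 0.065 0.005 0 0 13; 1 -0.093 0.071 0.015 0 0 14.5; 1 -0.094 0.072 0.028 0 0 14.9; 1 -0.094 0.072 0.040 0 0 14.9; 1 -0.094 0.072 0.045 0 0 14.9; 1 -0.094 0.072 0.045 0 0 14.9; 1 -0.094 0.072 0.045 0 0 14.9",
)

```text
time_s: 22.57
eef_pos: [0.6413, -0.0353, 0.0987]
eef_rot: [-0.001, 0.039, 0.999, 0.0]
wrist_force: [-0.1, -0.2, -1.4]
opening: 0.241
grasp_force: 58.8
```

```bash
python3 - <<'E'
from h import *
from bench import ctrl
o,c,T=wrist(ctrl);print(np.round(o["eef_pos"],4),go(o,643,-33.4,40,175.4))
cv2.imwrite("pics/w6.png",c["img"][:,:,::-1])
E
```

```text
[ 0.6413 -0.0353  0.0987] (array([-2.,  2., 59.]), 'turn', np.float64(0.2), 'psi now', np.float64(175.6), 'tilt', array([-0.001,  0.   ]))
```

View pics/w6.png

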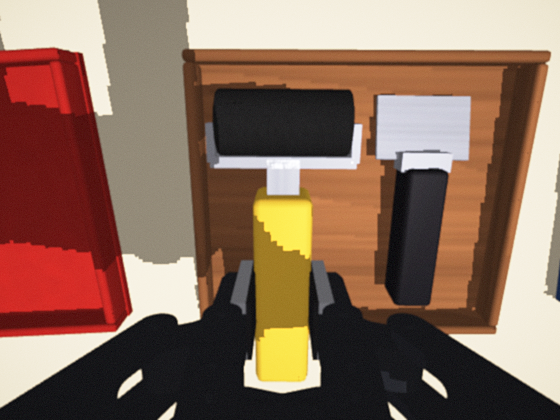

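The wrist view shows the brayer (roller at (284,123), handle at (283,290)) clear of the left wall and of the scraper at (420,200). I'll lower it.

Emit:
servo_tool(
  series="1 0 0.001 0.008 0 0 0; 1 0 0.001 0.025 0 0 0; 1 0 0.001 0.042 0 0 0; 1 0 0.001 0.053 0 0 0; 1 0 0.001 0.057 0 0 0; 1 0 0.001 0.059 0 0 0; 1 0 0.001 0.060 0 0 0; 1 0 0.001 0.061 0 0 0; 1 0 0.001 0.061 0 0 0; 1 0 0.001 0.061 0 0 0",
)

```text
time_s: 23.45
eef_pos: [0.6428, -0.0336, 0.0391]
eef_rot: [0.001, 0.038, 0.999, -0.0]
wrist_force: [-0.5, -0.1, -1.1]
opening: 0.244
grasp_force: 58.9
```

Emit:
servo_tool(
  series="1 0 0 0.001 0 0 0; 1 0 0 0.002 0 0 0; 1 0 0 0.002 0 0 0; 1 0 0 0.002 0 0 0",
)

```text
time_s: 23.78
eef_pos: [0.6429, -0.0336, 0.0384]
eef_rot: [0.001, 0.038, 0.999, -0.0]
wrist_force: [-4.7, 0.9, 9.6]
opening: 0.24
grasp_force: 60.3
```

Contact with the tray floor. I'll release the brayer, rise and look.

Emit:
servo_tool(
  series="0.5 0 0 0 0 0 0; 0.3 0 0 0 0 0 0; 0.1 0 0 0 0 0 0; 0.1 0 0 0 0 0 0; 0.1 0 0 -0.004 0 0 0; 0.1 0 0 -0.015 0 0 0; 0.1 0 0 -0.035 0 0 0; 0.1 0 0 -0.065 0 0 0; 0.1 0 0 -0.095 0 0 0; 0.1 0 0 -0.115 0 0 0; 0.1 0 0 -0.120 0 0 0; 0.1 0 0 -0.120 0 0 0",
)

```text
time_s: 24.78
eef_pos: [0.6438, -0.0338, 0.1595]
eef_rot: [0.003, 0.038, 0.999, -0.001]
wrist_force: [-0.5, 0.2, 0.1]
opening: 0.448
grasp_force: 0.0
```

Emit:
servo_tool(
  series="0.1 0.020 0 -0.010 0 0 0; 0.1 0.060 0 -0.030 0 0 0; 0.1 0.095 0 -0.050 0 0 0; 0.1 0.130 0 -0.065 0 0 0; 0.1 0.160 0 -0.070 0 0 0; 0.1 0.180 0 -0.070 0 0 0; 0.1 0.190 0 -0.070 0 0 0; 0.1 0.190 0 -0.070 0 0 0; 0.1 0.190 0 -0.070 0 0 0",
)

```text
time_s: 25.53
eef_pos: [0.453, -0.0191, 0.2257]
eef_rot: [-0.0, 0.038, 0.999, 0.0]
wrist_force: [0.5, -0.8, -0.5]
opening: 0.452
grasp_force: 0.0
```

```bash
python3 - <<'E'
from h import *
from bench import ctrl
c=ctrl.camera("top");cv2.imwrite("pics/t2.png",cv2.resize(c["img"][90:290,80:480,::-1],None,fx=2,fy=2))
P=pts(c); hsv=cv2.cvtColor(c["img"],cv2.COLOR_RGB2HSV).astype(int);H,S,V=hsv[...,0],hsv[...,1],hsv[...,2]
for n,m,h,s in(("brayer",(H>20)&(H<32)&(S>140),.03,(.643,-.033)),("scraper",(V<60)&(S<90),.03,(.648,.04)),("red",((H<8)|(H>172))&(S>140),.081,(.613,-.228)),("blue",(H>100)&(H<125)&(S>120),.081,(.624,.226))):
    m=m&(abs(P[...,2]-h)<.008)&(np.hypot(P[...,0]-s[0],P[...,1]-s[1])<.06)
    print(n,m.sum(),*(rect(plane(c,uv(m),h)) if m.sum() else ()), np.median(P[m][:,2]) if m.sum() else "")
E
```

```text
brayer 205 [649.9 -33.1] [21.6 67. ] 85.3 0.03075438761771654
scraper 120 [663.1  40.2] [20.8 46.2] 83.2 0.03096279504445687
red 345 [ 615.2 -229.6] [50.8 50. ] 1.0 0.08160221677909463
blue 343 [624.9 227.3] [51.3 50.1] 2.0 0.08196679403194773
```

View pics/t2.png

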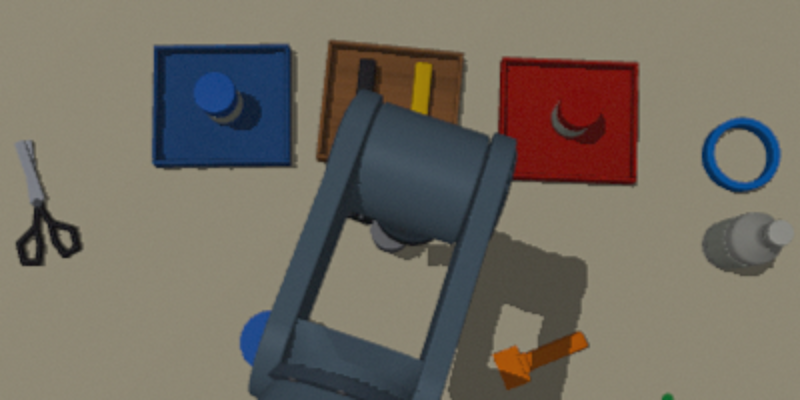

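```bash
python3 - <<'E'
from h import *
from bench import ctrl
c=ctrl.camera("scene");cv2.imwrite("pics/s3.png",cv2.resize(c["img"][140:340,230:410,::-1],None,fx=3,fy=3))
o=ctrl.get_obs();print(o["dq"].round(3),o["time_s"])
E
```

```text
[ 0.001  0.006 -0.006 -0.002  0.005 -0.001] 25.6333
```

View pics/s3.png

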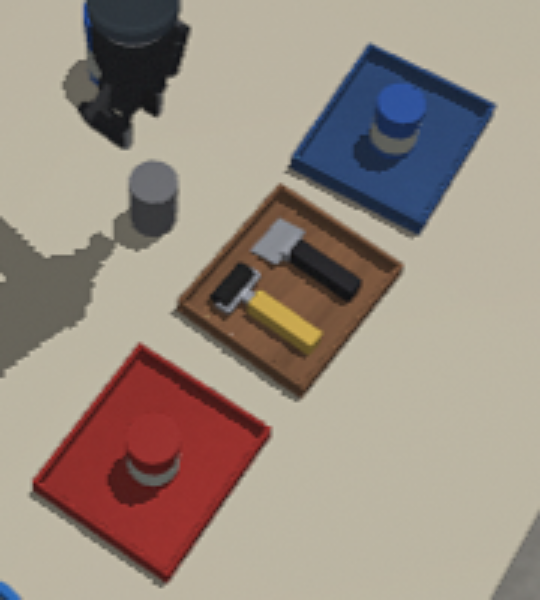

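The scene view shows both tools flat inside the wooden tray (brayer (265,305), scraper (310,260)). The pots stand upright at (398,118) and (153,450), and the arm is clear of everything. I'll hand in.

```bash
python3 -c "
from bench import ctrl
print(ctrl.hand_in())"
```

```text
the job is handed in; nothing more can be done
None
```

I handed the job in at about 26 s. The last camera views showed the blue and red pots upright in their own trays, the roller and scraper flat and apart on the wooden tray's floor, and the bottle, scissors and tape where they started; the hand-in returned no verdict.

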